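# Take a glued tyre out of the ratchet clamp

### The arm

A 6-joint arm with a two-finger parallel gripper is mounted at the origin on the work surface. World frame = base frame: x ahead of the robot, y to its left, z up, the work surface at z = 0. Lengths are in mm, angles in rad, forces in N, time in s.
With the tool pointing down it reaches from about 275 to 850 mm from the base axis. Payload 19 kg.
Tool frame: the origin (TCP) lies at the very end of the fingers, on their centre line; the grasp point (between the pads) lies 19 mm behind it; z points along the fingers, y is the line along which they close (so a half turn about z gives the same grasp; the last joint's range is limited). The gripper opens to 85 mm and grips with 20 to 120 N. Pads are 22 mm wide; open, the fingers measure 114 mm over their backs; the gripper's body (76 mm by 85 mm) begins 54 mm behind the grasp point. The pads swing forward as they close: fully open they stand 13 mm farther back than shut.
Start: joints at [-1.259, 0.15, 1.437, -0, 1.554, -0.134], TCP at [247.899, -518.783, 231.267] pointing down, gripper open.
Joint ranges: [-2.8, 2.8], [-0.68, 2.1], [0.12, 2.68], [-1.39, 4.53], [0.16, 2.79], [-2.81, 2.81]. Speed limits (rad/s): [1.89, 1.89, 2.22, 3.01, 3.01, 3.01].

### API

Orientations are given as a unit quaternion [x, y, z, w].
In Python, from rig import arm, viewer, hand_in gives the robot as it stands.
- The arm moves only by the shell command python3 -m jog 'ROWS'. ROWS is JSON, a list of rows, each an object with "travel": the shift along the tool's x, y, z in units of 0.2 m (1.0 is 0.2 m), a list of three; "rot": the turn, a rotation vector about the tool's x, y, z in units of pi/4 rad (1.0 is pi/4 rad), a list of three; "grip": the opening, from 0 (shut) to 1 (fully open). In form: [{"travel": [tx, ty, tz], "rot": [wx, wy, wz], "grip": grip}, ...]. A call has 1 to 10 rows; each row is the pose to reach, as a shift and turn from the pose commanded when the call began, along the tool's axes at that moment; what a row does not reach only later rows make up. A row lasts 1/8 s, in which the tool goes at most 62.5 mm and 10.7 degrees, less where a joint would pass 70% of its speed; a pose out of reach is approached as far as the arm can. A call with a number of a shift or a turn outside -1 to 1 is refused whole. A call with a gripper value outside its range is refused whole. The fingers move at their own pace and stop on an object; the grip force is fixed at half the most. Time passes only in rows, so rows that repeat a pose let the fingers close. It gives the time, the measured TCP pose, the force, the opening and the grip force at its end, in the units of the state.
- arm.observe(): the state, without advancing time (a new reading comes with each control period).
- viewer.grab_frame(name): name is "side" or "top" or "wrist"; returns (picture, depth): 480x640x3 uint8, red, green, blue; 480x640 float32, mm along the optical axis (not along the pixel's ray), 0 where there is no reading.
- viewer.calibration(name): a dict with "K" (3x3 intrinsics, pixels), "view" (4x4, takes a point from world to camera coordinates). Camera axes: x right, y down, z forward; pixel columns grow to the right and rows downward; lengths in mm; the calibration is good to about 2 mm. The wrist camera is an equidistant fisheye: a pixel r from the principal point sees the ray r / f radians off the axis. A picture is of the moment at which its call begins: read the wrist's pose just before it. calibration takes no time and is no camera call; for the wrist camera it gives the pose at the moment of the call.
- hand_in(): hands the job in; it is judged then, once.
The state is a dict: "t": time; "joint_pos": joint angles; "dq": joint speeds; "effort": joint torques, N m; "ee_pos": TCP position; "tool_rot": TCP orientation; "force": force on the tool from outside, world axes, zero at the start; "torque": the same for the moment, N m; "gripper_width": finger opening in mm; "gripper_force": force on a finger pad.
Only numpy, scipy, OpenCV 4.12 (cv2) and the standard library are available. Lean on these libraries where they do the work, as an engineer would, in place of code of your own. Each camera call takes 0.05 s, during which the arm holds its last target. There are 200 camera calls.

### The job

The glue on the wheel in the bench clamp has cured: throw the clamp's pawl right over so that it stays clear of the teeth, and draw the toothed bar all the way back. Then lift the wheel out, set it down (do not drop it) upright in the gap between the two finished wheels on the tyre rack, and leave the clamp standing open, without disturbing the other things around the clamp and the rack.

Things in the scene. Friction and masses are not known exactly. Their poses are not given: they have to be found in the camera images.
- clamp: grey bench ratchet clamp fixed to the table, squeezing a wheel between two discs. z up, origin on the table; +y = the way the toothed bar is drawn back (from the wheel to the pull grip), x across the bar. Base plate 110 (x) by 300 mm (y -165 to 135). Guide housing: x +-21, y -29 to 29, top at z 104 mm; fixed disc and its upright, on the wheel's -y side, reach z 101 mm
- pawl (a joint): throw-over pawl on the guide housing, rad: 0 = nose down in the teeth, bar locked; grows as its lever is lifted from the wheel's side up and over towards the pull grip (turning about the clamp's -x axis); 1.60 = right over, at its stop. No spring: let go below about 0.9 it falls back into the teeth, above about 1.15 it falls over onto the stop and stays
- pawl_pivot (a point): the pawl's pivot axis, parallel to the clamp's x axis, at (0, 19, 95) mm in the clamp's frame
- pawl_knob (a point): centre of the black cross-knob on the pawl's lever, 18 mm diameter, 28 mm long (along the clamp's x; grip it across its ends, from above), 60 mm from the pivot. In the clamp's frame it is at (0, -30, 129) mm with the pawl down (lever 35 degrees above level, pointing to -y) and at (0, 55, 143) right over (leaning 37 degrees past upright to +y). About 1 N lifts it
- ram (a joint): how far the steel toothed bar (18 mm square, 185 mm long) is drawn back along the clamp's +y, m: 0 = clamped on the wheel, 0.050 = fully back at its stop. It slides with about 2 N of friction and stays where it is left. With the pawl down it will not draw back
- ram_grip (a point): on the axis of the upright black pull grip on the bar's rear end, 23 mm below the grip's top: a cylinder 22 mm in diameter from 94 to 168 mm above the table, at (0, 92 + drawn distance, 145) mm in the clamp's frame
- wheel: the clamped wheel: black lugged tyre, white dished rim, 112 mm diameter, 43 mm wide, about 130 g. Origin at its centre, y = axle. Starts at (0, -115, 72) mm in the clamp's frame, standing in a V cradle open upwards; while clamped, the bar's spigot stands 8 mm into the rim, so it cannot be lifted. Its top 27 mm stand above the discs: grip it there from above, across its width
- rack: low steel tyre rack fixed to the table: two rails along its y axis, 290 mm long, form a V that holds wheels upright, axles along y. z up, origin on the table under its middle. A wheel standing in it has its centre at x = 0, 78 mm above the table; the rails' edges are 96 mm apart, 43 mm up. The gap between the two wheels lies around y = 0
- wheel_left: finished wheel, the same size, standing near the rack's +y end (centre 95 to 115 mm from the middle)
- wheel_right: finished wheel, the same size, standing near the rack's -y end (centre 95 to 115 mm from the middle)
- glue_bottle: bystander: small white bottle with a nozzle, 32 mm diameter, 88 mm tall, on the robot's side of the clamp; origin under its foot
- driver: bystander: hex driver 180 mm long, lying beyond the clamp; origin under its middle
- battery: bystander: battery pack 138 by 47 by 25 mm, lying on the robot's side of the rack; origin under its middle
- cup: bystander: clear plastic cup 74 mm wide, 95 mm tall, beyond the rack; origin under its foot
Things that resemble listed ones, but are neither listed nor needed, are in the scene too. Leave any brown or pink look-alike of the wheel alone.

How it is judged (in metres and radians):
On the way, in this order (a step that is already met when the one before it is completed fails the run):
1. the pawl is thrown over (beyond 1.3 rad) with the bar still forward (value of joint pawl above 1.3 rad and value of joint ram below 0.03 m), for 0.2 s.
2. the bar is drawn back more than 42 mm with the wheel still in the cradle (value of joint ram above 0.042 m and z of wheel in the frame of clamp below 0.082 m), for 0.2 s.
At the end, for the whole second after the job is handed in: Pawl thrown over (beyond 1.3 rad), bar still back more than 42 mm; wheel at rest in the rack between the other two: centre within 8 mm of the rack's middle line and 60 mm of its middle lengthwise, 78 +-6 mm above the table, axle within 8 degrees of the rails (value of joint pawl above 1.3 rad and value of joint ram above 0.042 m and x of wheel in the frame of rack between -0.008 and 0.008 m and y of wheel in the frame of rack between -0.06 and 0.06 m and z of wheel in the frame of rack between 0.072 and 0.084 m and angle between the y axis of wheel and the y axis of rack, either way round below 0.14 rad and linear speed of wheel below 0.02 m/s); the robot touches nothing.
It fails at once if the wheel is let fall (moving faster than 0.5 m/s with no finger on it) (linear speed of wheel above 0.5 m/s and contact force between the fingers and wheel below 0.05 N).
It fails at once if a finished wheel is pushed more than 20 mm or over (distance of any of wheel_left, wheel_right from where it was at the start of the episode above 0.02 m).
It fails at once if a bystander is pushed more than 30 mm or knocked over (distance of any of glue_bottle, driver, battery, cup from where it was at the start of the episode above 0.03 m or angle between any of glue_bottle, cup's own z axis and vertical above 0.5 rad).
It also fails if it takes over 64 s, if anything falls off the work surface, if the arm or the gripper's body presses on something with over 40 N, if the wrist force passes 120 N, or if a joint passes its speed limit or range.

## Working session

There is one attempt and no reset: what is moved stays moved. The work goes in short steps, Python scripts to look and compute and a shell command to move; the robot and the scene stay as the last step left them, time stands still between calls to the robot, and variables do not carry over. Pictures are saved under pics/ and viewed, at most 10 in all, crops included, and the job is handed in when it is done.

```bash
ls; mkdir -p pics; cat > h.py <<'E'
import numpy as np,cv2
from rig import arm,viewer
from scipy.spatial.transform import Rotation as R
def grab(n,save=None):
    c=viewer.calibration(n); p,d=viewer.grab_frame(n)
    if save: cv2.imwrite('pics/%s.png'%save,p[:,:,::-1])
    np.savez('/tmp/%s.npz'%n,p=p,d=d,K=c['K'],V=c['view'])
    return p,d,np.array(c['K']),np.array(c['view'])
def load(n):
    z=np.load('/tmp/%s.npz'%n); return z['p'],z['d'],z['K'],z['V']
def cloud(d,K,V):
    v,u=np.mgrid[:d.shape[0],:d.shape[1]]
    P=np.stack([(u-K[0,2])/K[0,0]*d,(v-K[1,2])/K[1,1]*d,d],-1)
    return (P-V[:3,3])@V[:3,:3]
E
python3 - <<'E'
from h import *
for n in('side','top'):
    p,d,K,V=grab(n,n); print(n,K.tolist(),np.linalg.inv(V).round(2).tolist(),(d>0).mean())
print(arm.observe())
E
```

```text
pics
side [[475.76806764526367, 0.0, 330.62656812560215], [0.0, 475.76806764526367, 239.2612433439553], [0.0, 0.0, 1.0]] [[-0.89, -0.29, 0.36, 171.91], [-0.46, 0.55, -0.7, 628.99], [0.01, -0.78, -0.62, 675.76], [0.0, 0.0, 0.0, 1.0]] 0.9960579427083334
top [[507.10235588833166, 0.0, 321.80372728184744], [0.0, 507.10235588833166, 239.5698113238527], [0.0, 0.0, 1.0]] [[0.01, -1.0, 0.08, 416.48], [-1.0, -0.02, -0.02, 17.57], [0.02, -0.08, -1.0, 1098.84], [0.0, 0.0, 0.0, 1.0]] 0.99611328125
{'t': 0.1, 'joint_pos': array([-1.25896635e+00,  1.50974996e-01,  1.43789655e+00,  2.61679942e-05,
        1.55380106e+00, -1.34005240e-01]), 'dq': array([ 9.27544599e-05,  7.01482242e-04, -5.88803965e-04, -1.28775315e-03,
       -6.69255373e-04,  1.90745861e-03]), 'effort': array([ 5.21593000e-03, -7.14383054e+01, -5.71791101e+01,  1.28106817e-04,
        7.21969162e-03,  1.68296569e-04]), 'ee_pos': array([ 247.87361387, -518.61375423,  230.74867002]), 'tool_rot': array([ 9.75256496e-01,  2.21075723e-01, -3.49168743e-05, -5.39003208e-04]), 'force': array([-0.33386928,  0.00754476,  0.1855011 ]), 'torque': array([-0.03723481,  0.00289732, -0.0294165 ]), 'gripper_force': 0.0, 'gripper_width': 85.39576744522694}
```

View pics/top.png

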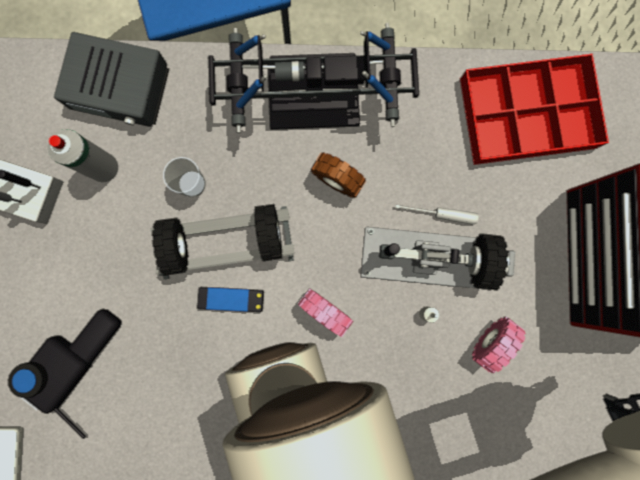

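View pics/side.png

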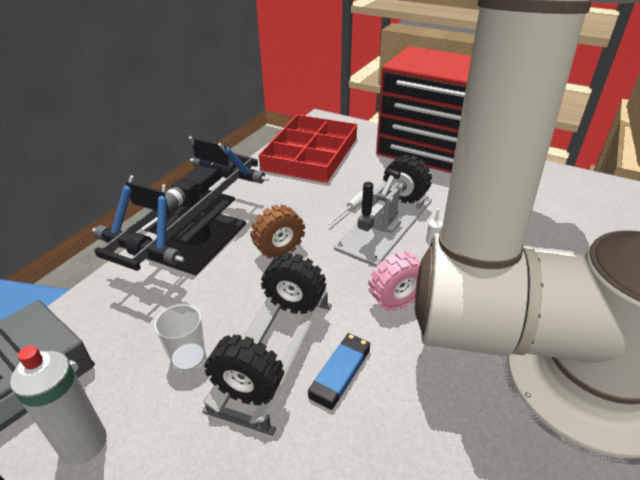

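The top view shows the clamp: grip (391,248), knob near (432,255) and wheel (490,262). It also shows the rack with its wheels at (170,246) and (268,232). Next I'll measure these from depth.

```bash
python3 - <<'E'
from h import *
p,d,K,V=load('top'); C=cloud(d,K,V)
def reg(u0,u1,v0,v1,z0,z1):
    c=C[v0:v1,u0:u1].reshape(-1,3); return c[(c[:,2]>z0)&(c[:,2]<z1)]
def show(n,c):
    r=cv2.minAreaRect(c[:,:2].astype(np.float32)); print(n,len(c),'mean',c.mean(0).round(1),'zmax',c[:,2].max().round(1),'rect',np.round(r[0],1),np.round(r[1],1),round(r[2],1))
t=C[300:330,370:400].reshape(-1,3);print('table',t.mean(0))
show('grip',reg(378,402,238,260,155,185))
show('wheel',reg(465,512,230,295,108,140))
show('wheel hi',reg(465,512,230,295,120,140))
show('housing',reg(410,450,235,275,98,112))
show('knob?',reg(405,470,235,275,118,160))
show('plate',reg(355,520,222,292,3,16))
show('wl',reg(145,192,210,280,105,150))
show('wr',reg(250,290,200,262,105,150))
show('rack',reg(148,300,200,280,30,50))
show('battery',reg(190,270,282,318,15,40))
show('bottle',reg(418,445,303,325,60,100))
# profile along the clamp
E
```

```text
table [ 348.64989781 -140.32078892    3.34205412]
grip 114 mean [ 479.8 -133.   166.7] zmax 170.7 rect [ 480. -133.] [20.6 20.5] 89.6
wheel 963 mean [ 462.3 -337.6  119.9] zmax 130.8 rect [ 463.8 -339.7] [45.3 87.5] 82.2
wheel hi 513 mean [ 463.1 -338.9  124.6] zmax 130.8 rect [ 463.5 -339.8] [41.3 60.7] 87.0
housing 412 mean [ 472.8 -220.2  103. ] zmax 111.8 rect [ 473.  -224.8] [56.6 47.9] 86.3
knob? 184 mean [ 469.8 -250.1  132.9] zmax 142.1 rect [ 469.1 -246.1] [27.3 32.8] 2.4
plate 3991 mean [ 473.4 -203.3    9.3] zmax 15.9 rect [ 475.4 -255.7] [150.3 360.8] 0.9
wl 1159 mean [482.3 298.7 123.4] zmax 137.1 rect [483.6 301.4] [97.9 43.4] 9.3
wr 1063 mean [512.9 106.2 123.8] zmax 137.9 rect [514.3 107.1] [98.7 43.2] 9.1
rack 1651 mean [500.7 196.6  37.7] zmax 50.0 rect [498.7 206. ] [103.  289.9] 9.2
battery 1483 mean [378.  188.5  24.4] zmax 30.7 rect [377.9 189.1] [138.4  47.6] 87.8
bottle 29 mean [ 353.2 -227.4   73.2] zmax 87.4 rect [ 352.8 -227.3] [ 7.5 10.2] 41.3
```

```bash
python3 - <<'E'
import cv2
a=cv2.imread('pics/top.png'); b=cv2.resize(a[210:300,350:530],None,fx=4,fy=4,interpolation=cv2.INTER_CUBIC); cv2.imwrite('pics/crop1.png',b)
E
```

```text
(no output)
```

View pics/crop1.png

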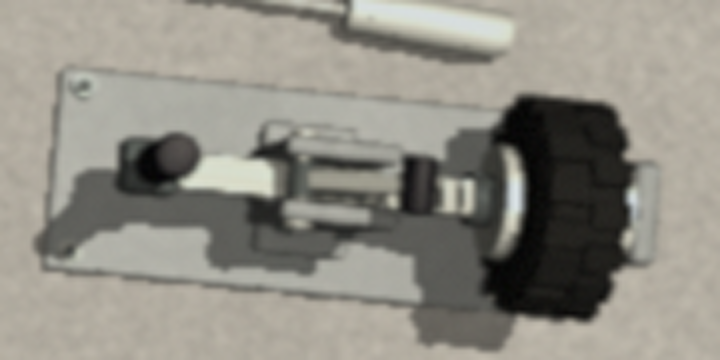

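The top view gives consistent figures: wheel to grip is 207.5 mm, as specified. The clamp origin is about (472.7,-225.2) with yaw -4.56°. The rack middle is about (499,205) with yaw 9°. I'll first move along +y, away from the cabinet, turning as I go.

```bash
cat >> h.py <<'E'
cy=np.array([.0796,.9968]); cx=np.array([.9968,-.0796]); CO=np.array([472.7,-225.2])
def cl(x,y): return CO+x*cx+y*cy
def plan(xy,z,ang):
    """units to go so that TCP is at xy,z, tool down, tool y at world angle ang (deg)"""
    s=arm.observe(); T=R.from_quat(s['tool_rot'])
    y=np.array([np.cos(np.radians(ang)),np.sin(np.radians(ang)),0]); zz=np.array([0,0,-1.]); 
    G=R.from_matrix(np.stack([np.cross(y,zz),y,zz],1))
    t=T.inv().apply(np.array([*xy,z])-s['ee_pos'])/200
    r=(T.inv()*G).as_rotvec()/(np.pi/4)
    print('t %.2f'%s['t'],'pos',s['ee_pos'].round(1),'F',s['force'].round(1),'w',s['gripper_width'].round(1),'gf',round(s['gripper_force'],1),'| travel',t.round(3).tolist(),'rot',r.round(3).tolist())
E
python3 -m jog '[{"travel":[0.43,-0.9,0],"rot":[0,0,-0.8],"grip":0},{"travel":[0.43,-0.9,0],"rot":[0,0,-0.8],"grip":0},{"travel":[0.43,-0.9,0],"rot":[0,0,-0.8],"grip":0},{"travel":[0.43,-0.9,0],"rot":[0,0,-0.8],"grip":0},{"travel":[0.43,-0.9,0],"rot":[0,0,-0.8],"grip":0},{"travel":[0.43,-0.9,0],"rot":[0,0,-0.8],"grip":0}]'
python3 -c "
from h import *
plan(cl(0,-62),180,-4.6)"
```

```text
t: 0.85
ee_pos: [247.9, -319.9, 231.2]
tool_rot: [0.86, 0.511, -0.0, -0.0]
force: [-1.0, -0.2, -0.2]
gripper_width: 0.2
gripper_force: 0.0Traceback (most recent call last):
  File "<string>", line 3, in <module>
    plan(cl(0,-62),180,-4.6)
    ~~~~^^^^^^^^^^^^^^^^^^^^
  File "h.py", line 24, in plan
    print('t %.2f'%s['t'],'pos',s['ee_pos'].round(1),'F',s['force'].round(1),'w',s['gripper_width'].round(1),'gf',round(s['gripper_force'],1),'| travel',t.round(3).tolist(),'rot',r.round(3).tolist())
                                                                                 ^^^^^^^^^^^^^^^^^^^^^^^^
AttributeError: 'float' object has no attribute 'round'
```

```bash
sed -i "s/s\['gripper_width'\].round(1)/round(s['gripper_width'],1)/" h.py
python3 -c "
from h import *
plan(cl(0,-62),180,-4.6)"
```

```text
t 0.85 pos [ 247.9 -319.9  231.2] F [-1.  -0.2 -0.2] w 0.2 gf 0.0 | travel [0.67, 0.887, 0.256] rot [-0.0, -0.0, -0.533]
```

```bash

python3 -m jog '[{"travel":[0.67,0.89,0.2],"rot":[0,0,-0.533],"grip":0},{"travel":[0.67,0.89,0.2],"rot":[0,0,-0.533],"grip":0},{"travel":[0.67,0.89,0.2],"rot":[0,0,-0.533],"grip":0},{"travel":[0.67,0.89,0.2],"rot":[0,0,-0.533],"grip":0},{"travel":[0.67,0.89,0.2],"rot":[0,0,-0.533],"grip":0},{"travel":[0.67,0.89,0.2],"rot":[0,0,-0.533],"grip":0}]'
python3 -c "
from h import *
p,d,K,V=grab('wrist','w1'); print(K,V.round(3).tolist())
grab('side','s1')
plan(cl(0,-60),117,-4.6)"
```

```text
t: 1.6
ee_pos: [467.9, -286.9, 190.7]
tool_rot: [0.735, 0.679, -0.0, -0.001]
force: [0.5, -0.4, 1.1]
gripper_width: -0.1
gripper_force: 0.0
[[371.64829954   0.         316.88442106]
 [  0.         371.64829954 241.81605047]
 [  0.           0.           1.        ]] [[0.997, -0.08, -0.0, -488.278], [-0.076, -0.952, 0.297, -264.276], [-0.024, -0.296, -0.955, 266.04], [0.0, 0.0, 0.0, 1.0]]
t 1.70 pos [ 467.6 -287.   191.4] F [-0.8  0.2 -1. ] w 0.1 gf 0.0 | travel [0.01, 0.001, 0.372] rot [-0.0, 0.0, 0.001]
```

View pics/w1.png

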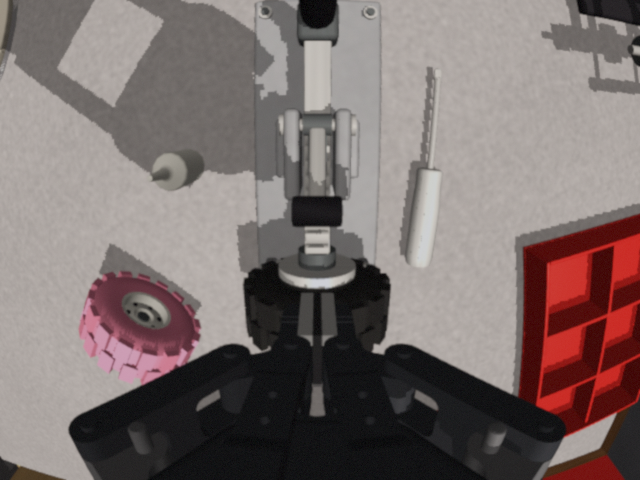

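The wrist view shows the knob at (317,211), directly ahead of the closed fingers (col 317), so they're aligned. I'll lower behind the knob and push it over towards +y (tool x).

```bash

python3 -m jog '[{"travel":[0.01,0,0.18],"rot":[0,0,0],"grip":0},{"travel":[0.01,0,0.37],"rot":[0,0,0],"grip":0},{"travel":[0.01,0,0.37],"rot":[0,0,0],"grip":0}]'
python3 -m jog '[{"travel":[0.05,0,0],"rot":[0,0,0],"grip":0},{"travel":[0.1,0,0],"rot":[0,0,0],"grip":0},{"travel":[0.15,0,0],"rot":[0,0,0],"grip":0},{"travel":[0.2,0,-0.03],"rot":[0,0,0],"grip":0},{"travel":[0.24,0,-0.05],"rot":[0,0,0],"grip":0},{"travel":[0.28,0,-0.05],"rot":[0,0,0],"grip":0},{"travel":[0.32,0,-0.05],"rot":[0,0,0],"grip":0},{"travel":[0.32,0,-0.05],"rot":[0,0,0],"grip":0}]'
python3 -c "
from h import *
p,d,K,V=grab('side','s2');p,d,K,V=grab('wrist','w2')
import cv2
cv2.imwrite('pics/c2.png',np.hstack([cv2.resize(cv2.imread('pics/s2.png')[120:280,300:480],(500,444)),cv2.imread('pics/w2.png')[0:444,170:470]]))
plan(cl(0,0),125,-4.6)"
```

```text
t: 2.08
ee_pos: [466.8, -284.0, 115.7]
tool_rot: [0.735, 0.678, -0.0, -0.002]
force: [-0.6, 0.1, 1.0]
gripper_width: -0.2
gripper_force: 0.0
t: 3.08
ee_pos: [473.4, -219.8, 127.1]
tool_rot: [0.734, 0.679, 0.0, -0.0]
force: [-0.8, -0.2, 0.7]
gripper_width: -0.2
gripper_force: 0.0
t 3.17 pos [ 473.4 -220.4  127.1] F [-0.2  0.5  0.4] w -0.5 gf 0.3 | travel [-0.024, -0.001, 0.011] rot [-0.0, -0.0, 0.003]
```

View pics/c2.png

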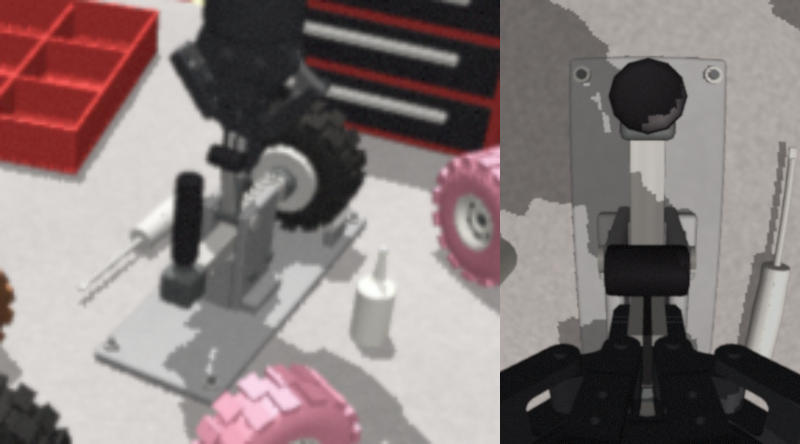

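The pawl is nearly upright, with its knob just ahead of the finger at about y≈25 in the clamp frame. I'll push on past the tipping point, then back off.

```bash

python3 -m jog '[{"travel":[0.04,0,0],"rot":[0,0,0],"grip":0},{"travel":[0.08,0,0],"rot":[0,0,0],"grip":0},{"travel":[0.12,0,0],"rot":[0,0,0],"grip":0},{"travel":[0.14,0,0],"rot":[0,0,0],"grip":0},{"travel":[0.14,0,0],"rot":[0,0,0],"grip":0},{"travel":[0.0,0,-0.2],"rot":[0,0,0],"grip":0},{"travel":[0,0,-0.5],"rot":[0,0,0],"grip":0.4},{"travel":[0,0,-0.5],"rot":[0,0,0],"grip":0.7},{"travel":[0,0,-0.5],"rot":[0,0,0],"grip":0.7}]'
python3 -c "
from h import *
p,d,K,V=grab('side','s3');p,d,K,V=grab('top','t3')
C=cloud(d,K,V).reshape(-1,3); C=C[(C[:,2]>125)&(C[:,2]<172)]
q=(C[:,:2]-CO); a=np.stack([q@cx,q@cy,C[:,2]],1); k=a[(abs(a[:,0])<40)&(a[:,1]>10)&(a[:,1]<130)]
for y in range(10,130,10):
  s=k[(k[:,1]>=y)&(k[:,1]<y+10)]; 
  if len(s): print(y,len(s),s.mean(0).round(1),s[:,2].max().round(0))
cv2.imwrite('pics/c3.png',cv2.resize(p[200:310,340:530,::-1],None,fx=2.5,fy=2.5))
cv2.imwrite('pics/c3.png',np.hstack([cv2.resize(cv2.imread('pics/s3.png')[120:280,300:480],(450,400)),cv2.resize(p[215:295,360:430,::-1],(350,400))]))
plan(cl(0,92),175,-4.6)"
```

```text
t: 4.3
ee_pos: [473.2, -220.3, 226.8]
tool_rot: [0.734, 0.679, 0.0, -0.0]
force: [0.4, -0.2, -0.6]
gripper_width: 54.1
gripper_force: 0.0
10 3 [  3.9  18.7 126.3] 128.0
20 4 [  1.3  21.6 128.6] 129.0
30 7 [  1.   38.2 127.7] 130.0
40 30 [  0.7  46.9 144.6] 151.0
50 78 [ -0.7  55.2 151.2] 155.0
60 37 [ -0.2  61.8 147. ] 154.0
80 41 [ -0.3  86.4 167. ] 171.0
90 75 [ -1.5  95.2 162.3] 171.0
100 26 [ -0.4 101.6 151.5] 169.0
t 4.40 pos [ 473.  -220.1  226. ] F [ 0.6  0.2 -0.6] w 59.7 gf 0.0 | travel [0.434, 0.002, 0.256] rot [-0.002, -0.001, 0.003]
```

View pics/c3.png

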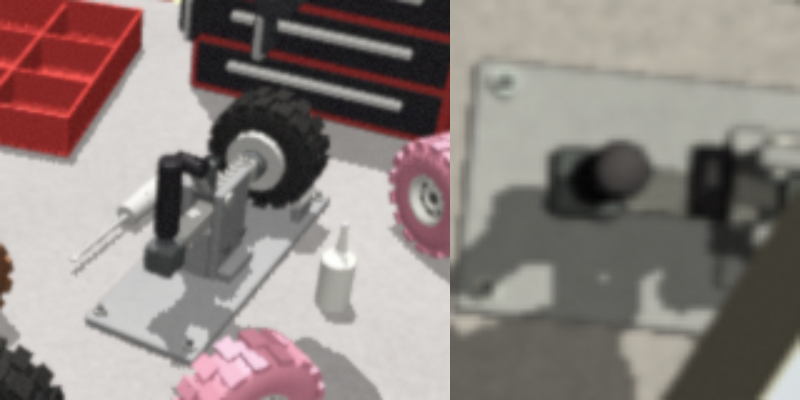

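The pawl is right over: the knob is at clamp y≈55 and z≈143, and the grip is still at y≈92. Now I'll move to the pull grip.

```bash

python3 -m jog '[{"travel":[0.22,0,0],"rot":[0,0,0],"grip":0.7},{"travel":[0.44,0,0],"rot":[0,0,0],"grip":0.7},{"travel":[0.44,0,0],"rot":[0,0,0],"grip":0.7},{"travel":[0.44,0,0.25],"rot":[0,0,0],"grip":0.7},{"travel":[0.44,0,0.5],"rot":[0,0,0],"grip":0.7},{"travel":[0.44,0,0.5],"rot":[0,0,0],"grip":0.7},{"travel":[0.44,0,0.5],"rot":[0,0,0],"grip":0},{"travel":[0.44,0,0.5],"rot":[0,0,0],"grip":0},{"travel":[0.44,0,0.5],"rot":[0,0,0],"grip":0},{"travel":[0.44,0,0.5],"rot":[0,0,0],"grip":0}]'
python3 -m jog '[{"travel":[0,0,0],"rot":[0,0,0],"grip":0},{"travel":[0.05,0,0],"rot":[0,0,0],"grip":0},{"travel":[0.1,0,0],"rot":[0,0,0],"grip":0},{"travel":[0.15,0,0],"rot":[0,0,0],"grip":0},{"travel":[0.2,0,0],"rot":[0,0,0],"grip":0},{"travel":[0.24,0,0],"rot":[0,0,0],"grip":0},{"travel":[0.25,0,0],"rot":[0,0,0],"grip":0},{"travel":[0.25,0,0],"rot":[0,0,0],"grip":0}]'
```

```text
t: 5.65
ee_pos: [480.5, -133.2, 129.4]
tool_rot: [0.734, 0.679, 0.0, 0.001]
force: [-7.6, -0.2, 11.6]
gripper_width: 21.1
gripper_force: 58.1
t: 6.65
ee_pos: [484.6, -83.4, 129.4]
tool_rot: [0.734, 0.679, 0.0, 0.001]
force: [-5.6, -2.3, 10.8]
gripper_width: 21.0
gripper_force: 58.3
```

```bash

python3 -m jog '[{"travel":[0.01,0,0],"rot":[0,0,0],"grip":0},{"travel":[0.015,0,0],"rot":[0,0,0],"grip":0},{"travel":[0,0,0],"rot":[0,0,0],"grip":0},{"travel":[0,0,0],"rot":[0,0,0],"grip":0.6},{"travel":[0,0,0],"rot":[0,0,0],"grip":0.6},{"travel":[0,0,0],"rot":[0,0,0],"grip":0.6},{"travel":[0,0,0],"rot":[0,0,0],"grip":0.6},{"travel":[0,0,-0.25],"rot":[0,0,0],"grip":0.6},{"travel":[0,0,-0.5],"rot":[0,0,0],"grip":0.6},{"travel":[0,0,-0.5],"rot":[0,0,0],"grip":0.6}]'
python3 -c "
from h import *
p,d,K,V=grab('side','s4');p,d,K,V=grab('top','t4')
C=cloud(d,K,V).reshape(-1,3); q=(C[:,:2]-CO); a=np.stack([q@cx,q@cy,C[:,2]],1)
k=a[(abs(a[:,0])<40)&(a[:,1]>30)&(a[:,1]<180)&(a[:,2]>125)&(a[:,2]<172)]
for y in range(30,180,10):
  s=k[(k[:,1]>=y)&(k[:,1]<y+10)]; 
  if len(s): print(y,len(s),s.mean(0).round(1),s[:,2].max().round(0))
w=a[(abs(a[:,0])<60)&(abs(a[:,1]+115)<40)&(a[:,2]>112)&(a[:,2]<140)]
print(len(w),cv2.minAreaRect(w[:,:2].astype(np.float32)))
plan(cl(0,-115),220,-94.6)"
```

```text
t: 7.9
ee_pos: [485.4, -83.3, 231.0]
tool_rot: [0.734, 0.679, 0.001, 0.003]
force: [0.6, 0.7, 0.7]
gripper_width: 51.4
gripper_force: 0.0
833 ((-0.5351409912109375, -114.16522216796875), (43.86703872680664, 81.77709197998047), 87.73834228515625)
t 8.00 pos [484.1 -82.9 227.3] F [-0.2  0.2 -0.8] w 51.2 gf 0.0 | travel [-1.289, -0.003, 0.037] rot [0.0, -0.0, 2.003]
```

```bash

python3 -m jog '[{"travel":[-1,0,0],"rot":[0,0,1],"grip":1},{"travel":[-1,0,0],"rot":[0,0,1],"grip":1},{"travel":[-1,0,0],"rot":[0,0,1],"grip":1},{"travel":[-1,0,0],"rot":[0,0,1],"grip":1},{"travel":[-1,0,0],"rot":[0,0,1],"grip":1},{"travel":[-1,0,0],"rot":[0,0,1],"grip":1}]'
python3 -c "
from h import *
plan(cl(-0.5,-114.5),210,-94.6)"
```

```text
t: 8.75
ee_pos: [468.5, -281.4, 226.7]
tool_rot: [0.937, 0.348, -0.0, -0.001]
force: [0.1, 0.3, -0.2]
gripper_width: 85.3
gripper_force: 0.0
t 8.75 pos [ 468.5 -281.4  226.7] F [ 0.1  0.3 -0.2] w 85.3 gf 0.0 | travel [-0.21, 0.202, 0.083] rot [-0.001, 0.001, 1.008]
```

```bash

python3 -m jog '[{"travel":[-0.21,0.2,0.08],"rot":[0,0,1],"grip":0.8},{"travel":[-0.21,0.2,0.08],"rot":[0,0,1],"grip":0.8},{"travel":[-0.21,0.2,0.08],"rot":[0,0,1],"grip":0.8},{"travel":[-0.21,0.2,0.08],"rot":[0,0,1],"grip":0.8},{"travel":[-0.21,0.2,0.08],"rot":[0,0,1],"grip":0.8},{"travel":[-0.21,0.2,0.08],"rot":[0,0,1],"grip":0.8}]'
python3 -c "
from h import *
p,d,K,V=grab('wrist','w5');p2,d,K,V=grab('top','t5')
C=cloud(d,K,V).reshape(-1,3); q=(C[:,:2]-CO); a=np.stack([q@cx,q@cy,C[:,2]],1)
k=a[(abs(a[:,0])<40)&(a[:,1]>30)&(a[:,1]<180)&(a[:,2]>125)&(a[:,2]<172)]
for y in range(30,180,10):
  s=k[(k[:,1]>=y)&(k[:,1]<y+10)]; 
  if len(s): print(y,len(s),s.mean(0).round(1),s[:,2].max().round(0))
plan(cl(-0.5,-114.5),103,-94.6)"
```

```text
t: 9.5
ee_pos: [462.8, -339.4, 211.3]
tool_rot: [0.999, -0.036, -0.0, -0.0]
force: [0.0, 0.2, -0.3]
gripper_width: 68.2
gripper_force: 0.0
30 9 [ -0.3  37.9 127.1] 129.0
40 27 [  0.3  46.6 144.6] 152.0
50 84 [ -0.6  55.2 151. ] 156.0
60 35 [1.000e-01 6.190e+01 1.469e+02] 151.0
130 43 [ -0.3 136.2 166.6] 171.0
140 69 [ -0.9 145.  163.2] 171.0
150 17 [ -0.7 151.3 151.8] 167.0
t 9.60 pos [ 462.8 -339.6  211.3] F [-0.  -1.3  0.1] w 68.0 gf 0.0 | travel [0.002, -0.002, 0.542] rot [-0.0, -0.0, 0.008]
```

View pics/w5.png

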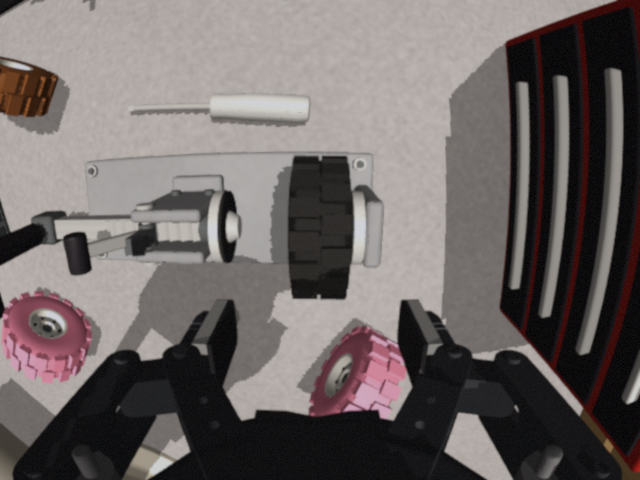

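The wheel is centred between the fingers (col 320), the bar is back 50 mm and the pawl is over. I'll lower and grip.

```bash

python3 -m jog '[{"travel":[0,0,0.2],"rot":[0,0,0],"grip":0.8},{"travel":[0,0,0.4],"rot":[0,0,0],"grip":0.8},{"travel":[0,0,0.5],"rot":[0,0,0],"grip":0.8},{"travel":[0,0,0.545],"rot":[0,0,0],"grip":0.8},{"travel":[0,0,0.545],"rot":[0,0,0],"grip":0.8},{"travel":[0,0,0.545],"rot":[0,0,0],"grip":0},{"travel":[0,0,0.545],"rot":[0,0,0],"grip":0},{"travel":[0,0,0.545],"rot":[0,0,0],"grip":0},{"travel":[0,0,0.545],"rot":[0,0,0],"grip":0}]'
python3 -m jog '[{"travel":[0,0,-0.02],"rot":[0,0,0],"grip":0},{"travel":[0,0,-0.05],"rot":[0,0,0],"grip":0},{"travel":[0,0,-0.1],"rot":[0,0,0],"grip":0},{"travel":[0,0,-0.15],"rot":[0,0,0],"grip":0},{"travel":[0,0,-0.2],"rot":[0,0,0],"grip":0},{"travel":[0,0,-0.2],"rot":[0,0,0],"grip":0}]'
```

```text
t: 10.72
ee_pos: [463.0, -340.3, 103.5]
tool_rot: [0.999, -0.039, 0.001, 0.001]
force: [-0.1, 1.2, 5.3]
gripper_width: 41.8
gripper_force: 60.5
t: 11.48
ee_pos: [462.9, -340.2, 143.3]
tool_rot: [0.999, -0.039, 0.001, 0.0]
force: [0.0, 0.0, -1.4]
gripper_width: 41.8
gripper_force: 60.9
```

The grip holds: the wrist shows -1.4 N, which matches the wheel's weight. Lifting further, then carrying across.

```bash

python3 -m jog '[{"travel":[0,0,-0.2],"rot":[0,0,0],"grip":0},{"travel":[0,0,-0.4],"rot":[0,0,0],"grip":0},{"travel":[0,0,-0.6],"rot":[0,0,0],"grip":0},{"travel":[0,0,-0.8],"rot":[0,0,0],"grip":0},{"travel":[0,0,-0.8],"rot":[0,0,0],"grip":0},{"travel":[0,0,-0.8],"rot":[0,0,0],"grip":0}]'
python3 -c "
from h import *
plan((499,204.5),303,-81)"
```

```text
t: 12.22
ee_pos: [462.5, -339.9, 301.2]
tool_rot: [0.999, -0.039, -0.0, -0.0]
force: [0.2, 0.6, -1.1]
gripper_width: 41.8
gripper_force: 61.4
t 12.22 pos [ 462.5 -339.9  301.2] F [ 0.2  0.6 -1.1] w 41.8 gf 61.4 | travel [-0.03, -2.728, -0.007] rot [-0.001, 0.001, -0.299]
```

```bash

python3 -m jog '[{"travel":[0,-0.2,0],"rot":[0,0,0],"grip":0},{"travel":[0,-0.45,0],"rot":[0,0,0],"grip":0},{"travel":[0,-0.7,0],"rot":[0,0,0],"grip":0},{"travel":[0,-0.95,0],"rot":[0,0,0],"grip":0},{"travel":[0,-1,0],"rot":[0,0,0],"grip":0}]'
python3 -m jog '[{"travel":[0,-0.2,0],"rot":[0,0,-0.1],"grip":0},{"travel":[0,-0.45,0],"rot":[0,0,-0.2],"grip":0},{"travel":[0,-0.7,0],"rot":[0,0,-0.3],"grip":0},{"travel":[0,-0.95,0],"rot":[0,0,-0.3],"grip":0},{"travel":[0,-1,0],"rot":[0,0,-0.3],"grip":0}]'
python3 -c "
from h import *
plan((499,204.5),250,-81)"
```

```text
t: 12.85
ee_pos: [478.0, -138.1, 301.2]
tool_rot: [0.999, -0.038, -0.001, -0.0]
force: [0.5, -0.8, -0.7]
gripper_width: 41.8
gripper_force: 61.5
t: 13.48
ee_pos: [493.7, 60.6, 301.2]
tool_rot: [0.997, 0.08, -0.001, -0.0]
force: [0.6, 0.0, -1.3]
gripper_width: 41.7
gripper_force: 61.6
t 13.47 pos [493.7  60.6 301.2] F [ 0.6  0.  -1.3] w 41.7 gf 61.6 | travel [0.141, -0.706, 0.256] rot [-0.001, 0.002, 0.004]
```

```bash

python3 -m jog '[{"travel":[0.05,-0.25,0],"rot":[0,0,0],"grip":0},{"travel":[0.1,-0.5,0],"rot":[0,0,0],"grip":0},{"travel":[0.14,-0.7,0.1],"rot":[0,0,0],"grip":0},{"travel":[0.14,-0.705,0.25],"rot":[0,0,0],"grip":0},{"travel":[0.14,-0.705,0.25],"rot":[0,0,0],"grip":0}]'
python3 -c "
from h import *
p,d,K,V=grab('wrist','w6');p,d,K,V=grab('side','s6')
cv2.imwrite('pics/c6.png',np.hstack([cv2.resize(cv2.imread('pics/w6.png'),(400,300)),cv2.resize(cv2.imread('pics/s6.png'),(400,300))]))
plan((499,204.5),110,-81)"
```

```text
t: 14.1
ee_pos: [498.8, 201.6, 249.8]
tool_rot: [0.997, 0.079, -0.002, 0.001]
force: [0.3, -0.5, -0.6]
gripper_width: 41.9
gripper_force: 61.6
t 14.20 pos [499.7 201.5 252.8] F [ 0.3  0.4 -0.6] w 41.8 gf 61.6 | travel [-0.001, -0.015, 0.714] rot [0.0, 0.0, -0.001]
```

View pics/c6.png

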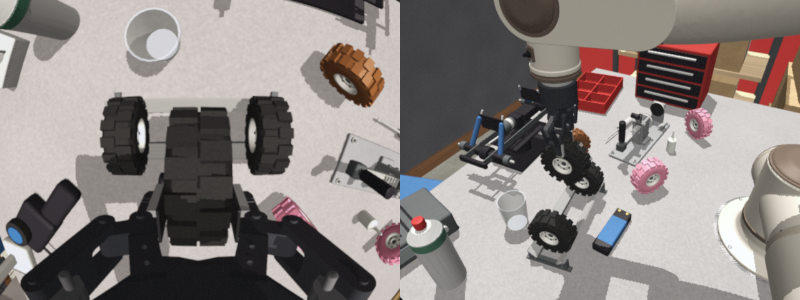

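The wheel hangs centred over the gap between the two rack wheels, at (125,135) and (270,135) in the left panel. Lowering.

```bash

python3 -m jog '[{"travel":[0,-0.01,0.15],"rot":[0,0,0],"grip":0},{"travel":[0,-0.01,0.3],"rot":[0,0,0],"grip":0},{"travel":[0,-0.01,0.45],"rot":[0,0,0],"grip":0},{"travel":[0,-0.01,0.55],"rot":[0,0,0],"grip":0},{"travel":[0,-0.01,0.63],"rot":[0,0,0],"grip":0},{"travel":[0,-0.01,0.64],"rot":[0,0,0],"grip":0},{"travel":[0,-0.01,0.64],"rot":[0,0,0],"grip":0}]'
python3 -c "
from h import *
plan((499,204.5),110,-81)"
```

```text
t: 15.08
ee_pos: [499.5, 204.3, 125.2]
tool_rot: [0.997, 0.079, 0.001, -0.0]
force: [-0.1, 0.2, -0.5]
gripper_width: 41.9
gripper_force: 61.7
t 15.07 pos [499.5 204.3 125.2] F [-0.1  0.2 -0.5] w 41.9 gf 61.7 | travel [-0.002, -0.001, 0.076] rot [-0.0, -0.001, 0.0]
```

```bash

python3 -m jog '[{"travel":[0,0,0.015],"rot":[0,0,0],"grip":0},{"travel":[0,0,0.03],"rot":[0,0,0],"grip":0},{"travel":[0,0,0.045],"rot":[0,0,0],"grip":0},{"travel":[0,0,0.06],"rot":[0,0,0],"grip":0},{"travel":[0,0,0.065],"rot":[0,0,0],"grip":0},{"travel":[0,0,0.065],"rot":[0,0,0],"grip":0}]'
```

```text
t: 15.82
ee_pos: [499.0, 204.4, 111.3]
tool_rot: [0.997, 0.079, -0.0, -0.0]
force: [0.4, -0.0, -0.5]
gripper_width: 42.1
gripper_force: 61.7
```

```bash

python3 -m jog '[{"travel":[0,0,0.005],"rot":[0,0,0],"grip":0},{"travel":[0,0,0.01],"rot":[0,0,0],"grip":0},{"travel":[0,0,0.01],"rot":[0,0,0],"grip":0}]'
python3 -m jog '[{"travel":[0,0,0.005],"rot":[0,0,0],"grip":0},{"travel":[0,0,0.01],"rot":[0,0,0],"grip":0},{"travel":[0,0,0.01],"rot":[0,0,0],"grip":0}]'
```

```text
t: 16.2
ee_pos: [499.1, 204.4, 109.7]
tool_rot: [0.997, 0.079, 0.0, -0.0]
force: [-2.1, -0.8, 5.7]
gripper_width: 41.4
gripper_force: 62.4
t: 16.58
ee_pos: [499.2, 204.5, 109.6]
tool_rot: [0.997, 0.079, 0.001, -0.0]
force: [-13.2, -2.7, 30.2]
gripper_width: 42.2
gripper_force: 65.6
```

Contact is firm. I'll relieve the pressure by 2 mm and open gradually to clear the neighbours.

```bash

python3 -m jog '[{"travel":[0,0,-0.01],"rot":[0,0,0],"grip":0},{"travel":[0,0,-0.01],"rot":[0,0,0],"grip":0}]'
python3 -m jog '[{"travel":[0,0,0],"rot":[0,0,0],"grip":0.6},{"travel":[0,0,0],"rot":[0,0,0],"grip":0.75},{"travel":[0,0,0],"rot":[0,0,0],"grip":0.75},{"travel":[0,0,0],"rot":[0,0,0],"grip":0.75},{"travel":[0,0,-0.15],"rot":[0,0,0],"grip":0.75},{"travel":[0,0,-0.4],"rot":[0,0,0],"grip":0.75},{"travel":[0,0,-0.6],"rot":[0,0,0],"grip":0.75},{"travel":[0,0,-0.9],"rot":[0,0,0],"grip":0.75},{"travel":[0,0,-0.9],"rot":[0,0,0],"grip":0.75}]'
python3 -m jog '[{"travel":[-0.2,0,0],"rot":[0,0,0],"grip":0.75},{"travel":[-0.5,0,0],"rot":[0,0,0],"grip":0.75},{"travel":[-0.8,0,0],"rot":[0,0,0],"grip":0.75},{"travel":[-0.8,0,0],"rot":[0,0,0],"grip":0.75},{"travel":[-0.8,0,0],"rot":[0,0,0],"grip":0.75}]'
python3 -c "
from h import *
p,d,K,V=grab('top','t7');grab('side','s7')
C=cloud(d,K,V).reshape(-1,3)
for y0,y1 in((250,350),(165,245),(60,150)):
  w=C[(C[:,0]>420)&(C[:,0]<570)&(C[:,1]>y0)&(C[:,1]<y1)&(C[:,2]>105)&(C[:,2]<145)]
  print(len(w),w[:,2].max(),cv2.minAreaRect(w[:,:2].astype(np.float32)))
cv2.imwrite('pics/c7.png',np.hstack([cv2.resize(cv2.imread('pics/t7.png'),(400,300)),cv2.resize(cv2.imread('pics/s7.png'),(400,300))]))
plan((0,0),0,0)"
```

```text
t: 16.82
ee_pos: [499.1, 204.5, 109.7]
tool_rot: [0.997, 0.079, 0.0, -0.0]
force: [-3.6, -0.9, 9.8]
gripper_width: 41.4
gripper_force: 63.1
t: 17.95
ee_pos: [500.1, 204.7, 294.0]
tool_rot: [0.997, 0.079, 0.003, -0.001]
force: [-0.0, 0.4, -0.6]
gripper_width: 64.2
gripper_force: 0.0
t: 18.58
ee_pos: [341.3, 179.3, 289.3]
tool_rot: [0.997, 0.079, 0.0, -0.0]
force: [0.4, -0.1, 0.3]
gripper_width: 63.9
gripper_force: 0.0
1159 138.43023954385612 ((482.644775390625, 301.4768981933594), (99.38426208496094, 44.246212005615234), 8.868574142456055)
1114 136.85033753534574 ((499.465576171875, 204.71763610839844), (98.35517120361328, 43.462074279785156), 8.86846923828125)
1059 138.2349122588708 ((514.9064331054688, 106.97601318359375), (99.57726287841797, 43.195701599121094), 9.516063690185547)
t 18.68 pos [341.7 179.4 288.9] F [ 1.1 -0.1  0. ] w 64.3 gf 0.0 | travel [-1.827, 0.618, 1.446] rot [-0.001, 0.001, -1.8]
```

View pics/c7.png

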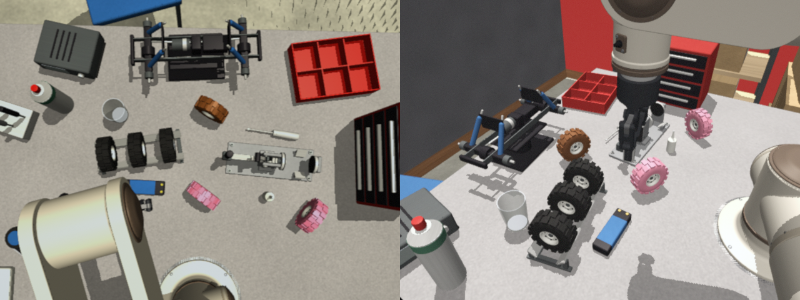

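The wheel stands in line between the two finished wheels, which haven't moved, and the clamp stands open. Handing in.

```bash
python3 -c "
from rig import hand_in
print(hand_in())"
```

```text
the job is handed in; nothing more can be done
None
```

The job is handed in with no verdict returned: the wheel stands upright in the gap on the rack, the last readings had the pawl right over and the bar drawn back about 50 mm, and nothing else looked disturbed.

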